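# Slide a solder carrier past the spring gate

### The job

Slide the loaded solder carrier along its track, past the spring gate and fully home against the end stop, holding the gate open with one fingertip on its thumb plate while you push, until the carrier's back end is through; then let the gate close behind it. The copper collars on it are not soldered yet, so push gently, keep the gate from touching the carrier or the collars, do not lift the carrier, leave the collars seated, and leave the spool, bottle and screwdriver where they are.

Things in the scene. Friction and masses are not known exactly. Their poses are not given: they have to be found in the camera images.
- track: Fixed aluminium transfer track on an orange base sheet, 331 x 118 mm. Origin: on the bench top, under the gate's upstream face, on the channel's centre line; x = direction of travel, y = left of travel (the thumb plate side), z up. Channel floor 30 mm above the bench; guide rails at y = 31 to 43 mm on both sides, tops 40 mm high, x = -185 to +126 mm.
- end_stop (a point): Middle of the face of the end stop's rubber buffer, at track x = +112 mm, 42 mm above the bench; the stop's top is 54 mm above the bench. Axes as the track.
- gate_hinge (a point): Point on the gate's hinge line at the leaf: track x = 0, y = +37 mm, 48 mm above the bench. The 8 mm hinge rod runs along the left rail from x = -184 to +38 mm in three bearing blocks up to 56 mm high. Axes as the track.
- gate (a joint): Spring gate's hinge, rad, about the rod along the left rail. 0 = shut (sprung); grows to 0.75 (hard stop) as the thumb plate is pressed down; from 0.5 up the leaf clears all that passes below. Spring 0.06 N m shut, 0.11 N m fully open: 3 to 5 N at the middle of the thumb plate. Let go, it shuts by itself.
- gate_leaf (a point): Middle of the lower edge of the steel gate leaf. Shut, the leaf hangs in the channel at track x = 0 to 4 mm, y = 9 to 25 mm, 33 to 56 mm above the bench, and blocks the carrier. Opening, it swings up towards the left rail, never nearer the centre line than y = 5 mm, nor higher than 75 mm above the bench.
- thumb_plate (a point): Middle of the upper face of the gate's thumb plate: steel, 200 mm long (track x = -172 to +28 mm), 10 to 36 mm out from the hinge line, 3 mm thick. Shut it slopes up outwards 30 degrees (middle at track y = 56 mm, 61 mm above the bench); fully open, down 13 degrees (y = 60 mm, 44 mm). A fingertip can press it anywhere and slide along it.
- carrier: Grey solder carrier 100 x 58 x 8 mm, green board on top (to 9.6 mm), loose in the 62 mm wide channel; about 0.3 kg loaded, mass varies. Origin: centre of its underside; x = direction of travel, z up. It starts with its front end 15 to 50 mm short of the gate. Fully home: origin at track x = +62 mm, rear end at +12 mm.
- rear_plate (a point): Middle of the rear (pushing) face of the carrier's rear end plate, 20 mm above the carrier's underside, at carrier x = -50, y = -15 mm. The plate is upright aluminium, 24 mm wide (carrier y = -27 to -3), 40 mm high from the underside, 4 mm thick. The front end plate, at x = +50, is as wide but 22 mm high. Axes as the carrier.
- collar0: Loose copper collar, a ring 20 mm across and 18 mm high, standing in a 5 mm deep seat of the carrier at carrier x = -22, y = -11 mm; its top is 21 mm above the carrier's underside. Origin: centre of its underside, 3 mm above the carrier's underside when seated.
- collar1: The same collar in the seat at carrier x = +18, y = -11 mm.
- spool: Bystander: spool of solder wire, 54 mm across, 38 mm high, standing on the bench left of the track. Origin: centre of its underside.
- flux: Bystander: amber flux bottle, 36 mm across, 85 mm high, left of the track. Origin: centre of its underside.
- driver: Bystander: screwdriver 170 mm long, lying on the bench right of the track, its x axis along its length. Origin: centre of its underside.

How it is judged:
By the outcome, as a careful person would: the job done as asked, in the order asked, and still so for the second after the job is handed in, with the robot touching nothing.
It also fails if it takes over 45 s, if anything falls off the work surface, if the arm or the gripper's body presses on something with over 40 N, if the wrist force passes 120 N, or if a joint passes its speed limit or range.

### The arm

A 7-joint arm with a two-finger parallel gripper is mounted at the origin on the work surface. World frame = base frame: x ahead of the robot, y to its left, z up, the work surface at z = 0. Lengths are in m, angles in rad, forces in N, time in s.
With the tool pointing down it reaches from about 0.4 to 0.875 m from the base axis. Payload 6.5 kg.
Tool frame: the origin (TCP) lies on the centre line of the jaws, within the pads' length; the fingertips stand 14 mm ahead of it and the grasp point (between the pads) lies 5 mm behind it (r.tcp_to_tips is the distance from the TCP to the fingertips, in m); x points along the fingers, y is the direction in which the jaws open and shut, and the axes are right-handed (so a half turn about x gives the same grasp; the last joint's range is limited). The gripper opens to 88 mm and grips with 3 to 60 N. Pads are 18 mm wide; open, the fingers measure 123 mm over their backs; the gripper's body (75 mm by 187 mm) begins 45 mm behind the grasp point.
Start: joints at [-1.243, 0.536, -0.004, 1.538, 0.003, 1.067, -0.071], TCP at [0.249, 0.6, 0.253] pointing down, gripper open.
Joint ranges: [-2.7, 2.7], [-0.37, 2.16], [-1.27, 1.26], [0.24, 2.4], [-1.31, 4.45], [0.19, 1.91], [-2.76, 2.76]. Speed limits (rad/s): [2.39, 2.39, 3.14, 3.14, 3.14, 3.14, 3.14].

### API

Orientations are given as a unit quaternion [x, y, z, w].
In Python, from station import r gives the robot as it stands.
- The arm moves only by the tool drive_tool, never from a script. Its argument "series" is a list of rows, each a list of 3 entries, a list of its own where there are three numbers: the closure, from -1 (fully open) to 1 (shut), then the shift along the tool's x, y, z in mm, then the turn about the tool's x in rad. In form: [[hand, [x, y, z], twist], ...]. A call has 1 to 8 rows; each row shifts and turns the commanded pose from where the row before left it, along the tool's axes as they then stand; what a row does not reach is not made up. A row lasts 1/8 s, in which the tool goes at most 62.5 mm and 10.7 degrees, less where a joint would pass 70% of its speed; a pose out of reach is approached as far as the arm can. A call with a gripper value outside its range is refused whole. The fingers move at their own pace and stop on an object; the grip force is fixed at half the most. Time passes only in rows, so rows that do not move let the fingers close. It gives the time, the measured TCP pose, the force and the opening at its end, in the units of the state.
- r.get_state(): the state, without advancing time (a new reading comes with each control period).
- r.get_image(name): name is "side" or "top" or "wrist"; returns a dict with "pixels" (384x512x3 uint8, red, green, blue), "camera_matrix" (3x3 intrinsics, pixels), "D" ([k1, k2, p1, p2, k3] as OpenCV has them; the pictures are not rectified), "view" (4x4, takes a point from world to camera coordinates). Camera axes: x right, y up, looking along -z (the intrinsics and any distortion apply to the point x, -y, -z); pixel columns grow to the right and rows downward; lengths in m; the calibration is good to about 2 mm. A picture is of the moment at which its call begins. There is no depth.
- r.hand_in(): hands the job in, once; it reports no verdict.
The state is a dict: "time_s": time; "joints": joint angles; "qd": joint speeds; "tau": joint torques, N m; "ee_pos": TCP position; "eef_rot": TCP orientation; "contact_force": force on the tool from outside, world axes, zero at the start; "wrist_torque": the same for the moment, N m; "finger_gap": opening from 0.0 (shut) to 1.0 (fully open).
Only numpy, scipy, OpenCV 4.12 (cv2) and the standard library are available. Lean on these libraries where they do the work, as an engineer would, in place of code of your own. Each camera call takes 0.05 s, during which the arm holds its last target. There are 200 camera calls.

## Working session

There is one attempt and no reset: what is moved stays moved. The work goes in short steps, Python scripts to look and compute and a tool call to move; the robot and the scene stay as the last step left them, time stands still between calls to the robot, and variables do not carry over. Pictures are saved under pics/ and viewed, about 8 in all and at most 12, crops included, and the job is handed in when it is done.

Besides the shell and the picture viewer there is one more tool, called after "Call:" as a command line: name --argument value ..., lists and objects as JSON in quotes. drive_tool: Moves the arm, as the interface text tells. Its arguments: {"type":"object","properties":{"series":{"type":"array"}},"required":["series"]}

```bash
mkdir -p pics; ls
python3 - <<'E'
from station import r
import cv2,numpy as np
print(r.get_state(), r.tcp_to_tips)
for n in("top","side"):
    im=r.get_image(n); cv2.imwrite(f"pics/{n}0.png",im["pixels"][:,:,::-1]); print(n,im["camera_matrix"],im["D"],im["view"])
E
```

```text
pics
{'time_s': 0.0, 'joints': array([-1.24322778,  0.5371423 , -0.00445077,  1.53885382,  0.00262343,
        1.06730948, -0.07122833]), 'qd': array([ 3.10391113e-04,  2.35383340e-04,  1.43305790e-03,  6.52165521e-05,
        4.69394883e-04, -9.03600240e-04,  1.47380890e-03]), 'tau': array([-3.32922700e-04, -5.70982182e+01,  9.90602151e-01, -2.51609963e+01,
       -5.63539972e-02,  1.78164686e-02,  1.51039494e-04]), 'ee_pos': array([0.24917442, 0.59970819, 0.25186195]), 'eef_rot': array([ 0.13769819,  0.69351952, -0.13889744,  0.69338113]), 'contact_force': array([-0.21554698, -0.22153612, -0.05910143]), 'wrist_torque': array([-0.00489307,  0.00631396, -0.0319828 ]), 'finger_gap': 1.0014571855374519} 0.014
top [[348.3876378    0.         253.57464368]
 [  0.         348.3876378  193.50464397]
 [  0.           0.           1.        ]] [-0.06944257  0.          0.          0.          0.        ] [[ 2.19246057e-02 -9.99759165e-01  9.60826325e-04 -7.99663615e-02]
 [ 9.95915073e-01  2.19244869e-02  8.75927216e-02 -6.05670094e-01]
 [-8.75926918e-02 -9.63534466e-04  9.96155907e-01 -6.80420829e-01]
 [ 0.00000000e+00  0.00000000e+00  0.00000000e+00  1.00000000e+00]]
side [[391.94612446   0.         259.63774058]
 [  0.         391.94612446 194.75982169]
 [  0.           0.           1.        ]] [0.04625677 0.         0.         0.         0.        ] [[-0.98997993 -0.14068709 -0.01211927  0.58031166]
 [ 0.09520152 -0.72836169  0.67854692 -0.15051675]
 [-0.10429001  0.67059406  0.73445708 -0.5840601 ]
 [ 0.          0.          0.          1.        ]]
```

View pics/top0.png

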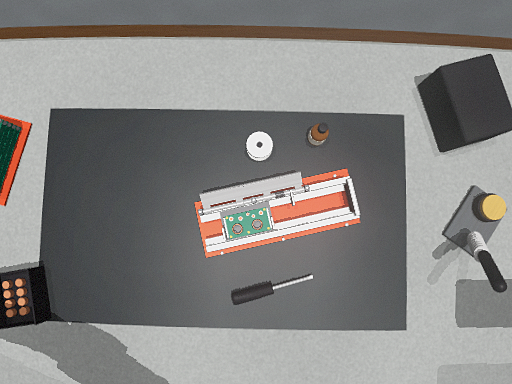

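View pics/side0.png

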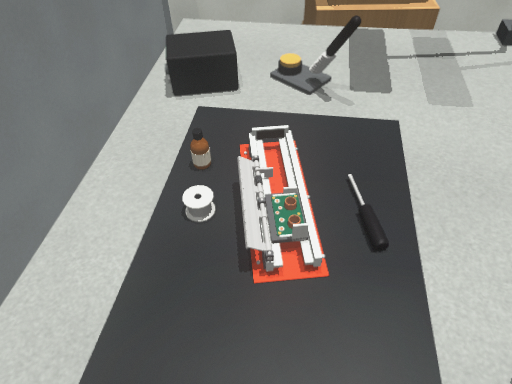

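```bash
cat > h.py <<'E'
from station import r
import cv2,numpy as np
def cam(n):
    im=r.get_image(n); return im["pixels"],im["camera_matrix"],np.array(im["D"]),im["view"]
def cast(px,c,z):
    _,K,D,V=c
    u=cv2.undistortPoints(np.float64(px).reshape(-1,1,2),K,D).reshape(-1,2)
    d=np.c_[u[:,0],-u[:,1],-np.ones(len(u))]@V[:3,:3]
    o=-V[:3,:3].T@V[:3,3]
    return o+d*((z-o[2])/d[:,2])[:,None]
def proj(P,c):
    _,K,D,V=c
    q=np.float64(P).reshape(-1,3)@V[:3,:3].T+V[:3,3]; q=q*[1,-1,-1]
    return cv2.projectPoints(q,np.zeros(3),np.zeros(3),K,D)[0].reshape(-1,2)
def blob(m):
    n,l,s,_=cv2.connectedComponentsWithStats(m.astype(np.uint8))
    return l,s
E
python3 - <<'E'
from h import *
for n in("top","side"):
    c=cam(n); p=c[0]; hsv=cv2.cvtColor(p,cv2.COLOR_RGB2HSV); H,S,V=[hsv[...,i].astype(int) for i in range(3)]
    roi=np.zeros(H.shape,bool)
    if n=="top": roi[160:265,185:370]=1
    else: roi[115:285,225:340]=1
    o=((H<14)&(S>150)&(V>120)&roi)
    o=cv2.morphologyEx(o.astype(np.uint8),cv2.MORPH_OPEN,np.ones((2,2)))
    ys,xs=np.nonzero(o); W=cast(np.c_[xs,ys],c,0.002)[:,:2]
    # min-area rect using robust hull
    rect=cv2.minAreaRect((W*1000).astype(np.float32)); print(n,"sheet",rect,cv2.boxPoints(rect).round(0).tolist())
    g=((H>60)&(H<90)&(S>80)&roi); ys,xs=np.nonzero(g); 
    W=cast(np.c_[xs,ys],c,0.0396)[:,:2]
    rect=cv2.minAreaRect((W*1000).astype(np.float32)); print(n,"board",len(xs),rect)
    crop=p[150:270,185:370] if n=="top" else p[115:285,225:340]
    k=4 if n=="top" else 3.5
    cv2.imwrite(f"pics/{n}1.png",cv2.resize(crop,None,fx=k,fy=k,interpolation=cv2.INTER_CUBIC)[:,:,::-1])
from scipy.spatial.transform import Rotation as R
print(R.from_quat(r.get_state()["eef_rot"]).as_matrix().round(3))
E
```

```text
top sheet ((570.7099609375, -117.96856689453125), (117.22163391113281, 330.757080078125), 13.465676307678223) [[475.0, 29.0], [552.0, -292.0], [666.0, -265.0], [589.0, 57.0]]
top board 618 ((548.0133056640625, -54.75141525268555), (45.16423416137695, 83.67412567138672), 14.078557968139648)
side sheet ((568.1643676757812, -114.95091247558594), (117.866943359375, 330.9244079589844), 13.845903396606445) [[471.0, 32.0], [551.0, -290.0], [665.0, -262.0], [586.0, 60.0]]
side board 480 ((547.0523071289062, -56.269493103027344), (45.68191909790039, 82.71510314941406), 13.787683486938477)
[[-0.     0.384  0.923]
 [-0.001  0.923 -0.384]
 [-1.    -0.001  0.   ]]
```

View pics/top1.png

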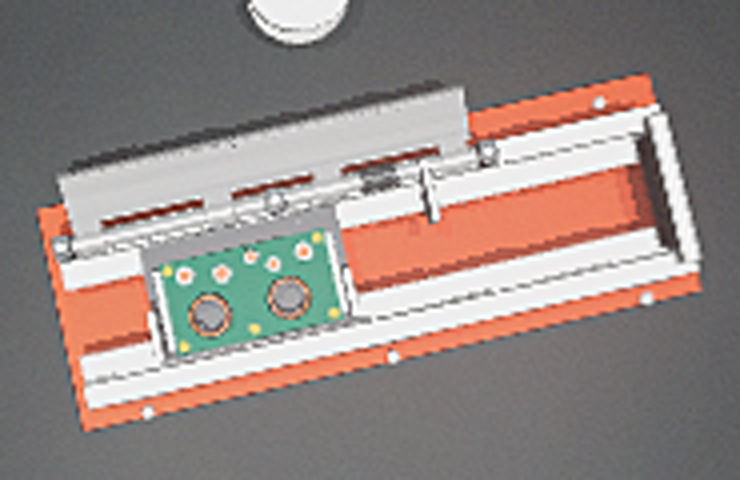

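```bash
cat >> h.py <<'E'
A=np.deg2rad(13.65); d=np.array([np.sin(A),-np.cos(A)]); l=np.array([-d[1],d[0]]); C=np.array([.5694,-.1165])
def trk(W): 
    q=np.atleast_2d(W)[:,:2]-C; return np.c_[q@d,q@l]*1000
E
python3 - <<'E'
from h import *
c=cam("top"); f=lambda *p:np.float64(p)/4+[185,150]-.375
for nm,p,z in [("plate outer ends x-172,28 y67",f((62,178),(463,88)),.0673),("Rrail start outer/inner -185,-43/-31",f((88,408),(83,355)),.04),("Rrail stop joint outer",f((690,262),),.04),
 ("leaf lower-image end top",f((433,218),),.04),("stop top corners",f((650,112),(690,265)),.054),("screws",f((148,412),(392,357),(647,298),(599,103)),.003),("carrier rear corners x-50 y+-29",f((146,240),(165,362)),.038),("front",f((335,205),(352,320)),.038),("rear plate top, y-3,-27",f((152,313),(163,358)),.07),("front plate top",f((345,270),(352,310)),.052),("collars",f((210,314),(290,296)),.051),("board",)+(f((160,262),(337,345)),.0396)]:
    print(nm,trk(cast(p,c,z)).round(1).tolist())
E
```

```text
plate outer ends x-172,28 y67 [[-140.5, 65.9], [56.8, 67.1]]
Rrail start outer/inner -185,-43/-31 [[-154.7, -44.9], [-151.7, -19.0]]
Rrail stop joint outer [[152.6, -39.1]]
leaf lower-image end top [[32.0, 10.0]]
stop top corners [[146.6, 37.4], [148.0, -40.0]]
screws [[-130.1, -55.3], [-0.4, -54.8], [136.9, -53.9], [136.2, 51.5]]
carrier rear corners x-50 y+-29 [[-109.7, 30.0], [-113.1, -31.0]]
front [[-14.1, 26.9], [-18.3, -30.6]]
rear plate top, y-3,-27 [[-111.5, -6.3], [-110.8, -28.1]]
front plate top [[-17.0, -5.9], [-18.0, -25.5]]
collars [[-85.7, -12.6], [-45.9, -12.4]]
board [[-105.1, 17.8], [-28.3, -41.0]]
```

Call:
drive_tool --series '[[-0.41,[0,-35,43],0],[-0.41,[0,-35,43],0],[-0.41,[0,-35,43],0],[-0.41,[0,-35,43],0],[-0.41,[0,-35,43],0],[-0.41,[0,-35,43],0],[-0.41,[0,-35,43],0],[-0.41,[0,-35,43],0]]'

```text
time_s: 1.25
ee_pos: [0.4603, 0.2081, 0.2529]
eef_rot: [0.138, 0.693, -0.138, 0.694]
contact_force: [1.0, 0.6, -1.0]
finger_gap: 0.706
```

Call:
drive_tool --series '[[-0.41,[0,-35,43],0],[-0.41,[0,-35,43],0],[-0.41,[0,0,0],0.156],[-0.41,[0,0,0],0.156],[-0.41,[0,0,0],0.156],[-0.41,[0,0,0],0.156],[-0.41,[0,0,0],0.156],[-0.41,[0,0,0],0.156]]'

```text
time_s: 2.25
ee_pos: [0.5121, 0.1121, 0.2527]
eef_rot: [0.438, 0.555, -0.438, 0.555]
contact_force: [0.4, 0.1, 0.5]
finger_gap: 0.701
```

```bash
cat >> h.py <<'E'
from scipy.spatial.transform import Rotation as R
def st():
    s=r.get_state(); M=R.from_quat(s["eef_rot"]).as_matrix(); t=trk(s["ee_pos"])[0]-[29.5,0]
    print("t",round(s["time_s"],2),"track xy",t.round(1),"tipz",round(s["ee_pos"][2]*1000-14,1),"yaw err deg",round(13.65-np.degrees(np.arctan2(M[1,1],M[0,1])),2),"toolx",M[:,0].round(3),"F track",np.r_[s["contact_force"][:2]@d,s["contact_force"][:2]@l,s["contact_force"][2]].round(2),"tq",s["wrist_torque"].round(2),"gap",round(s["finger_gap"]*88,1))
E
python3 -c "from h import *; st()"
```

```text
t 2.25 track xy [-265.2   -1.7] tipz 238.7 yaw err deg 0.13 toolx [-0.  0. -1.] F track [-0.04  0.4   0.54] tq [-0.04  0.11 -0.04] gap 61.7
```

Call:
drive_tool --series '[[-0.41,[0,6,26],0],[-0.41,[0,7,27],0],[-0.41,[0,7,27],0],[-0.41,[0,6,26],0],[-0.41,[40,0,0],0],[-0.41,[40,0,0],0],[-0.41,[40,0,0],0],[-0.41,[20,0,0],0]]'

```text
time_s: 3.25
ee_pos: [0.5615, 0.0154, 0.1106]
eef_rot: [0.436, 0.557, -0.437, 0.556]
contact_force: [-0.3, -0.4, 0.4]
finger_gap: 0.707
```

Run:
```python
from h import *
st()
a=cam("wrist")[0]; c=cam("top"); b=c[0][150:270,185:370]; s=cam("side")[0][100:290,210:345]
o=np.zeros((600,800,3),np.uint8); o[:300,:400]=cv2.resize(a,(400,300)); o[300:,:400]=cv2.resize(b,(400,300),interpolation=2); o[:,400:]=cv2.resize(s,(400,600),interpolation=2)
cv2.imwrite("pics/m1.png",o[:,:,::-1])
```

```text
t 3.25 track xy [-159.5   23.5] tipz 96.6 yaw err deg -0.17 toolx [-0.003 -0.    -1.   ] F track [ 0.28 -0.35  0.37] tq [-0.02  0.08  0.01] gap 62.2
```

View pics/m1.png

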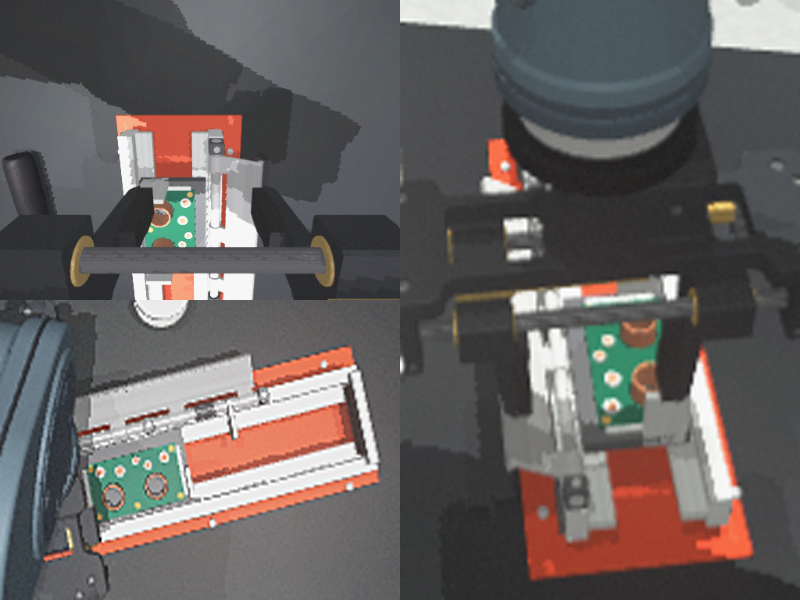

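Run:
```python
from h import *
c=cam("side")
f=lambda *p:np.float64(p)*[135/400,190/600]+[210-400*135/400,100]-.35
for z,p in((.07,f((645,393),(690,390))),(.04,f((645,435),(690,430)))): print(trk(cast(p,c,z))-[29.5,0])
p=c[0]; cv2.imwrite("pics/s2.png",cv2.resize(p[200:265,250:340],None,fx=8,fy=8,interpolation=0)[:,:,::-1])
# predicted finger corners when lowered to tip z 47 (rear face x-168, front -150)
P=[np.r_[C+(x+29.5)*d/1000+y*l/1000,z] for x in(-169,-151)for y in(-7,-24.5)for z in(.047,)] if 0 else [np.r_[C+(x+29.5)/1000*d+y/1000*l,z/1000] for x,y,z in((-144,-3,70),(-144,-27,70),(-144,-3,40),(-150.5,-7,97),(-150.5,-24,97))]
print(proj(P,c).round(1), ((proj(P,c)-[250,200])*8).round(0).tolist())
```

```text
[[-140.59090358   -6.75343046]
 [-141.20577857  -29.94782664]]
[[-143.4532584    -7.78331388]
 [-142.90205102  -31.97327144]]
[[290.2 226.1]
 [305.9 224.7]
 [289.4 237.9]
 [294.5 217.8]
 [306.1 216.8]] [[322.0, 209.0], [447.0, 198.0], [315.0, 304.0], [356.0, 142.0], [448.0, 135.0]]
```

View pics/s2.png

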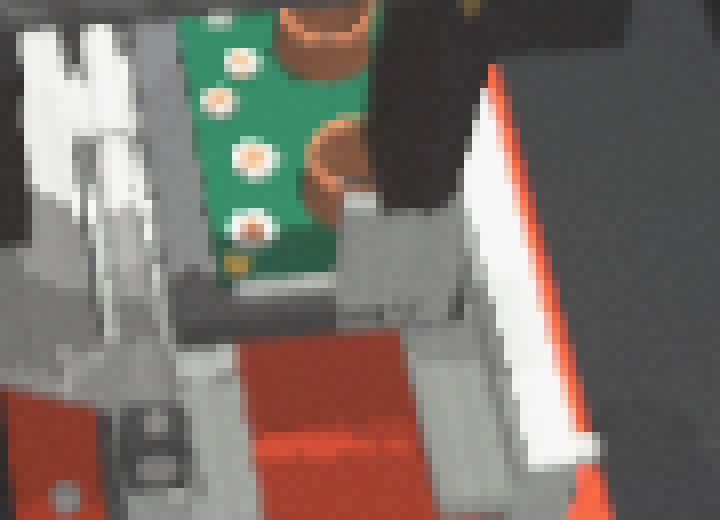

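Call:
drive_tool --series '[[-0.41,[8,0,0],0],[-0.41,[8,0,0],0],[-0.41,[6,0,0],0],[-0.41,[6,0,0],0],[-0.41,[6,0,0],0],[-0.41,[5,0,0],0],[-0.41,[4,0,0],0],[-0.41,[0,0,0],0]]'

```text
time_s: 4.45
ee_pos: [0.5631, 0.0154, 0.0697]
eef_rot: [0.436, 0.556, -0.436, 0.557]
contact_force: [2.8, 0.3, 2.6]
finger_gap: 0.705
```

```bash
python3 -c "from h import *; st()"
```

```text
t 4.45 track xy [-159.1   25. ] tipz 55.7 yaw err deg -0.16 toolx [ 0.001  0.    -1.   ] F track [0.4  2.78 2.64] tq [ 0.08 -0.26  0.08] gap 62.1
```

Call:
drive_tool --series '[[-0.41,[4,0,0],0],[-0.41,[3,0,0],0],[-0.41,[2,0,0],0],[-0.41,[0,0,0],0],[-0.41,[0,0,0],0]]'

```text
time_s: 5.08
ee_pos: [0.5633, 0.0154, 0.061]
eef_rot: [0.437, 0.556, -0.436, 0.557]
contact_force: [3.5, 1.1, 4.3]
finger_gap: 0.702
```

Run:
```python
from h import *
st()
s=cam("side")[0][110:280,225:345];c=cam("top")[0][150:250,230:380]
o=np.zeros((600,800,3),np.uint8); o[:300,400:]=cv2.resize(c,(400,300),interpolation=2);o[:,:400]=cv2.resize(s,(400,567),interpolation=2)[:600] if 0 else cv2.copyMakeBorder(cv2.resize(s,(400,567),interpolation=2),0,33,0,0,0)
o[300:,400:]=cv2.resize(cam("wrist")[0],(400,300))
cv2.imwrite("pics/m3.png",o[:,:,::-1])
```

```text
t 5.08 track xy [-159.1   25.2] tipz 47.0 yaw err deg -0.16 toolx [ 0.001  0.    -1.   ] F track [-0.28  3.63  4.28] tq [ 0.14 -0.81 -0.  ] gap 61.8
```

View pics/m3.png

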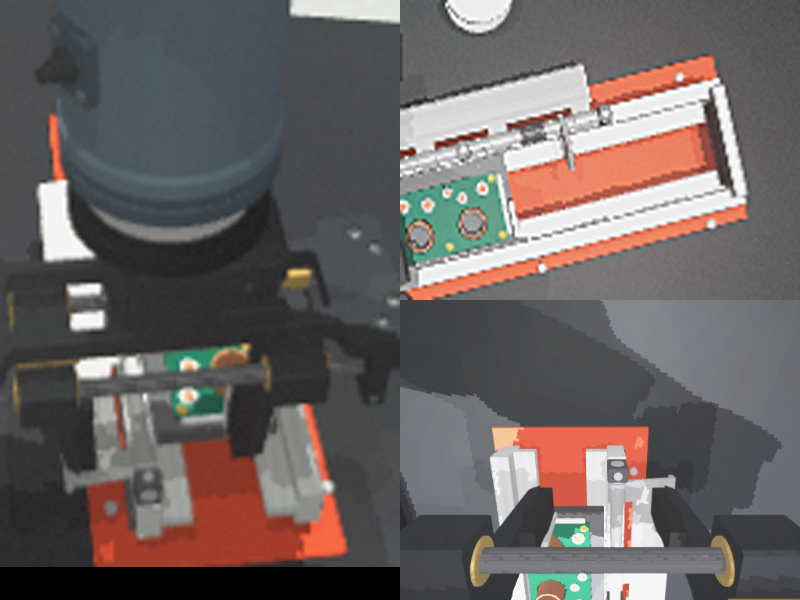

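Run:
```python
from h import *
c=cam("top"); px=np.float64([[298.3,171.7]])-.3
o=np.array
for th in(0,.3,.5,.6,.75):
    f=np.deg2rad(30)-th; y=37+36*np.cos(f)-1.5*np.sin(f); z=48+36*np.sin(f)+1.5*np.cos(f)
    print(th,round(y,1),round(z,1),(trk(cast(px,c,z/1000))-[29.5,0]).round(1), proj([np.r_[C+(28+29.5)/1000*d+y/1000*l,z/1000]],c).round(1))
g=c[0][160:182,286:302].astype(int).sum(2)//3; print(g)
```

```text
0 67.4 67.3 [[22.9 68.5]] [[300.7 171.4]]
0.3 71.8 57.4 [[24.5 69.7]] [[299.5 170. ]]
0.5 73.0 50.3 [[25.6 70.5]] [[298.9 170. ]]
0.6 73.0 46.7 [[26.2 71. ]] [[298.6 170.2]]
0.75 72.4 41.4 [[27.1 71.6]] [[298.4 170.9]]
[[101 101  97 101 102 103 103  99  99 102 102 102  95  99 105 101]
 [ 99 101 101 104  99 101 100  99 103 101 101 100 102 101 102 101]
 [104 104 105 101 102  96 103  98 104  96 101 100 101 100 100 100]
 [101 104 103 100 104 103 104 103 104 101 100 103 102  99  98 102]
 [104  99 105 103 100 103 101 106  97 100 104 103  99 103 100 101]
 [100 104 106 101 103 101 107 102 103 100  98 103 105  99 101 100]
 [105 102 105 104 106 108 105 105 103 103 105 104 101 103 109 101]
 [101 107 108 107 103 102 103 105 105 107 105 106 105 109 106 102]
 [104 107 102 105 105 103 107 107 101 105 105 105 104 100 103 104]
 [105 106 104 103 107 106 107 108 101 107 102 102 102 105 105 104]
 [102 108 106 107 108 106 108 109  77  99 100  99  97 101 105 102]
 [112 110 110 111  77  75  69  70  65  60 132 173 135  97 103 108]
 [ 77  72  70  67  66  54 157 155 142 184 215 234 249  96 105 110]
 [ 63 108 159 154 162 216 229 232 230 217 215 218 228  90  98 106]
 [184 218 213 232 218 218 213 213 215 214 214 214 223 152  97 104]
 [218 217 213 216 215 213 214 213 211 213 213 215 219 244  93 104]
 [215 215 213 212 212 212 215 214 214 212 217 212 216 239  90 107]
 [211 211 214 214 214 216 214 214 213 211 210 211 216 228  91  99]
 [214 215 215 212 211 209 211 210 212 210 212 211 214 226 138 108]
 [211 213 213 212 211 211 212 213 212 215 217 217 219 221 239 142]
 [213 212 212 213 216 217 219 219 216 218 217 218 220 223 247 138]
 [216 217 218 217 216 218 217 219 219 222 220 220 215 215 221 142]]
```

Call:
drive_tool --series '[[-0.41,[0.7,0,1],0],[-0.41,[0,0,1],0],[-0.41,[0,0,1],0],[-0.41,[0,0,1],0],[-0.41,[0,0,1],0],[-0.41,[0,0,1],0],[-0.41,[0,0,1],0],[-0.41,[0,0,1],0]]'

```text
time_s: 6.28
ee_pos: [0.5635, 0.0084, 0.0597]
eef_rot: [0.436, 0.557, -0.436, 0.556]
contact_force: [-0.6, 5.3, 5.0]
finger_gap: 0.704
```

```bash
python3 -c "from h import *; st()"
```

```text
t 6.28 track xy [-152.2   23.8] tipz 45.7 yaw err deg -0.18 toolx [-0.002  0.001 -1.   ] F track [-5.3   0.68  4.97] tq [1.2  0.1  0.04] gap 62.0
```

Call:
drive_tool --series '[[-0.41,[0,0,1],0],[-0.41,[0,0,1],0],[-0.41,[0,0,1],0],[-0.41,[0,0,1],0],[-0.41,[0,0,1.5],0],[-0.41,[0,0,1.5],0],[-0.41,[0,0,2],0],[-0.41,[0,0,2],0]]'

```text
time_s: 7.28
ee_pos: [0.566, -0.002, 0.0597]
eef_rot: [0.436, 0.558, -0.436, 0.555]
contact_force: [-0.7, 6.2, 6.0]
finger_gap: 0.705
```

Run:
```python
from h import *
st()
c=cam("top");s=cam("side")
o=np.zeros((600,800,3),np.uint8); o[:300,400:]=cv2.resize(c[0][150:250,230:380],(400,300),interpolation=2);o[:567,:400]=cv2.resize(s[0][110:280,225:345],(400,567),interpolation=2)
o[300:,400:]=cv2.resize(cam("wrist")[0],(400,300))
cv2.imwrite("pics/m4.png",o[:,:,::-1])
```

```text
t 7.28 track xy [-141.5   23.7] tipz 45.7 yaw err deg -0.19 toolx [-0.003  0.001 -1.   ] F track [-6.19  0.79  5.96] tq [ 1.31  0.19 -0.03] gap 62.0
```

View pics/m4.png

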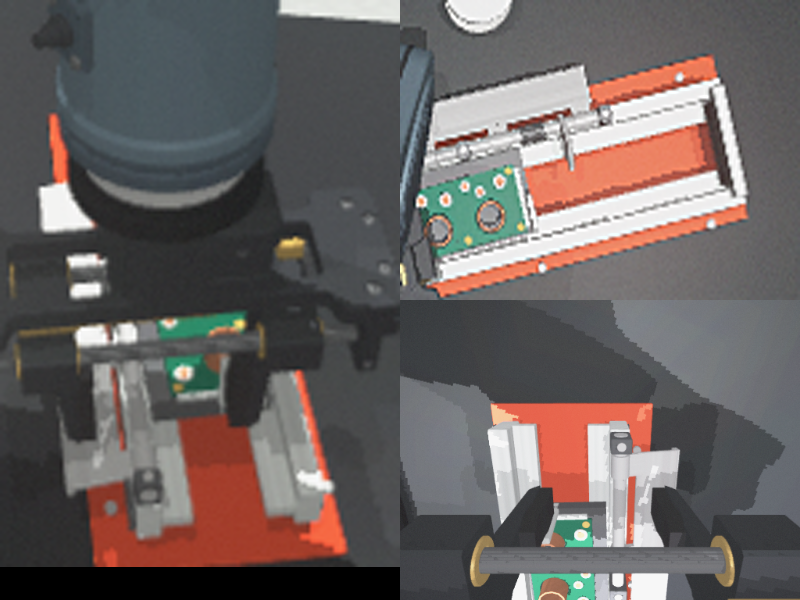

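Call:
drive_tool --series '[[-0.41,[0,0,2.5],0],[-0.41,[0,0,3],0],[-0.41,[0,0,3],0],[-0.41,[0,0,3],0],[-0.41,[0,0,3],0],[-0.41,[0,0,3],0],[-0.41,[0,0,3],0],[-0.41,[0,0,3],0]]'

```text
time_s: 8.43
ee_pos: [0.5715, -0.0246, 0.0597]
eef_rot: [0.436, 0.558, -0.436, 0.555]
contact_force: [-1.3, 6.7, 6.6]
finger_gap: 0.706
```

```bash
python3 -c "from h import *; st()"
```

```text
t 8.43 track xy [-118.3   23.8] tipz 45.7 yaw err deg -0.2 toolx [-0.003  0.002 -1.   ] F track [-6.84  0.29  6.63] tq [ 1.36  0.3  -0.02] gap 62.2
```

Call:
drive_tool --series '[[-0.41,[0,0,3],0],[-0.41,[0,0,3],0],[-0.41,[0,0,3],0],[-0.41,[0,0,3],0],[-0.41,[0,0,3],0],[-0.41,[0,0,3],0],[-0.41,[0,0,3],0],[-0.41,[0,0,3],0]]'

```text
time_s: 9.43
ee_pos: [0.5772, -0.0477, 0.0597]
eef_rot: [0.436, 0.558, -0.436, 0.555]
contact_force: [-0.8, 6.9, 7.4]
finger_gap: 0.703
```

Run:
```python
from h import *
st()
c=cam("top");s=cam("side")
o=np.zeros((600,800,3),np.uint8); o[:300,400:]=cv2.resize(c[0][150:250,230:380],(400,300),interpolation=2);o[:567,:400]=cv2.resize(s[0][110:280,225:345],(400,567),interpolation=2)
o[300:,400:]=cv2.resize(cam("wrist")[0],(400,300))
cv2.imwrite("pics/m5.png",o[:,:,::-1])
```

```text
t 9.43 track xy [-94.5  23.8] tipz 45.7 yaw err deg -0.19 toolx [-0.003  0.002 -1.   ] F track [-6.94  0.85  7.4 ] tq [ 1.45  0.3  -0.03] gap 61.9
```

View pics/m5.png

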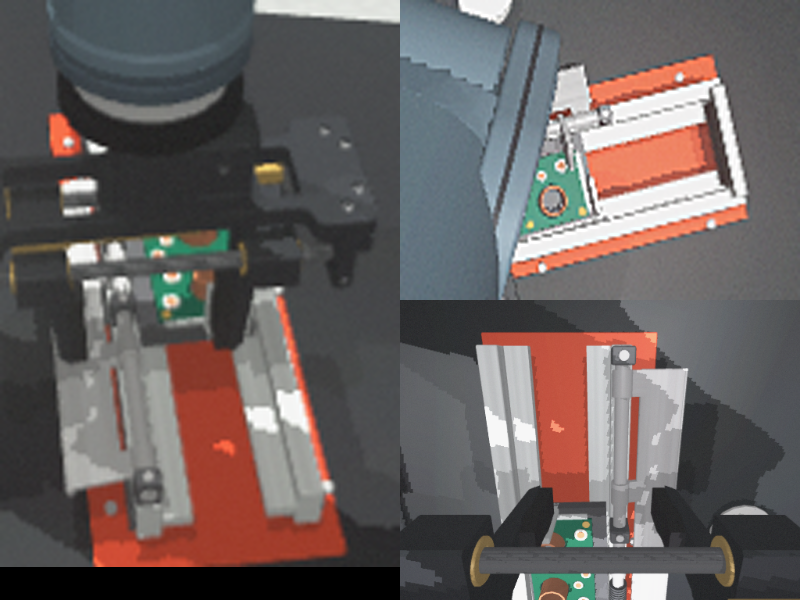

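Call:
drive_tool --series '[[-0.41,[0,0,3],0],[-0.41,[0,0,3],0],[-0.41,[0,0,3],0],[-0.41,[0,0,3],0],[-0.41,[0,0,3],0],[-0.41,[0,0,3],0],[-0.41,[0,0,3],0],[-0.41,[0,0,3],0]]'

```text
time_s: 10.58
ee_pos: [0.5828, -0.0708, 0.0597]
eef_rot: [0.436, 0.558, -0.436, 0.555]
contact_force: [-1.7, 7.0, 8.2]
finger_gap: 0.703
```

Call:
drive_tool --series '[[-0.41,[0,0,3],0],[-0.41,[0,0,3],0],[-0.41,[0,0,3],0],[-0.41,[0,0,3],0],[-0.41,[0,0,3],0],[-0.41,[0,0,3],0],[-0.41,[0,0,3],0],[-0.41,[0,0,3],0]]'

```text
time_s: 11.58
ee_pos: [0.5885, -0.0938, 0.0597]
eef_rot: [0.436, 0.558, -0.436, 0.555]
contact_force: [-2.6, 8.3, 8.6]
finger_gap: 0.705
```

```bash
python3 -c "from h import *; st()"
```

```text
t 11.57 track xy [-47.   23.9] tipz 45.7 yaw err deg -0.2 toolx [-0.004  0.003 -1.   ] F track [-8.71 -0.6   8.65] tq [ 1.6   0.41 -0.11] gap 62.0
```

Call:
drive_tool --series '[[-0.41,[-0.3,0,3],0],[-0.41,[-0.3,0,3],0],[-0.41,[0,0,3],0],[-0.41,[0,0,3],0],[-0.41,[0,0,3],0],[-0.41,[0,0,3],0],[-0.41,[0,0,3],0],[-0.41,[0,0,3],0]]'

```text
time_s: 12.58
ee_pos: [0.5942, -0.1182, 0.0599]
eef_rot: [0.436, 0.558, -0.436, 0.555]
contact_force: [-0.4, 5.3, 4.8]
finger_gap: 0.705
```

Call:
drive_tool --series '[[-0.41,[0,0,2],0],[-0.41,[0,0,2],0],[-0.41,[0,0,2],0],[-0.41,[0,0,2],0],[-0.41,[0,0,1.5],0],[-0.41,[0,0,1.5],0],[-0.41,[0,0,1],0],[-0.41,[0,0,1],0]]'

```text
time_s: 13.58
ee_pos: [0.5973, -0.1306, 0.0599]
eef_rot: [0.436, 0.558, -0.436, 0.555]
contact_force: [-1.4, 5.6, 4.6]
finger_gap: 0.707
```

Run:
```python
from h import *
st()
c=cam("top");s=cam("side")
o=np.zeros((600,800,3),np.uint8); o[:300,400:]=cv2.resize(c[0][150:250,230:380],(400,300),interpolation=2);o[:567,:400]=cv2.resize(s[0][110:280,225:345],(400,567),interpolation=2)
o[300:,400:]=cv2.resize(cam("wrist")[0],(400,300))
cv2.imwrite("pics/m6.png",o[:,:,::-1])
```

```text
t 13.57 track xy [-9.2 23.7] tipz 45.9 yaw err deg -0.17 toolx [-0.004  0.002 -1.   ] F track [-5.78 -0.08  4.56] tq [1.17 0.05 0.07] gap 62.2
```

View pics/m6.png

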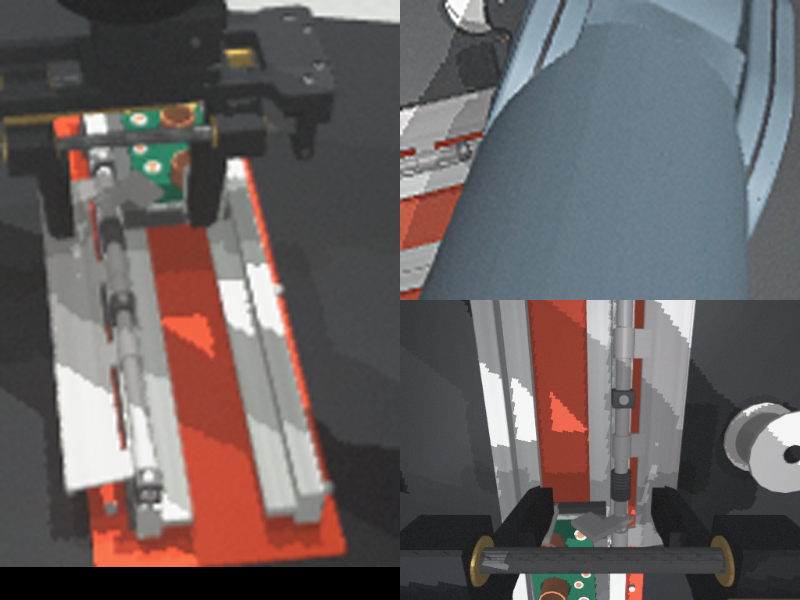

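Call:
drive_tool --series '[[-0.41,[0,0,1.5],0],[-0.41,[0,0,1.5],0],[-0.41,[0,0,1.5],0],[-0.41,[0,0,1],0],[-0.41,[0,0,1],0],[-0.41,[0,0,1],0],[-0.41,[0,0,1],0],[-0.41,[0,0,1],0]]'

```text
time_s: 14.72
ee_pos: [0.5995, -0.1398, 0.0599]
eef_rot: [0.436, 0.558, -0.436, 0.555]
contact_force: [0.5, 5.6, 4.1]
finger_gap: 0.702
```

```bash
python3 -c "from h import *; st()"
```

```text
t 14.72 track xy [ 0.2 23.8] tipz 45.9 yaw err deg -0.18 toolx [-0.004  0.002 -1.   ] F track [-5.37  1.84  4.13] tq [ 1.18  0.08 -0.02] gap 61.8
```

Call:
drive_tool --series '[[-0.41,[0,0,0.7],0],[-0.41,[0,0,0.7],0],[-0.41,[0,0,0.7],0],[-0.41,[0,0,0],0]]'

```text
time_s: 15.22
ee_pos: [0.5996, -0.14, 0.0599]
eef_rot: [0.436, 0.559, -0.436, 0.554]
contact_force: [-3.4, 8.6, 8.0]
finger_gap: 0.703
```

```bash
python3 -c "from h import *; st()"
```

```text
t 15.22 track xy [ 0.4 23.8] tipz 45.9 yaw err deg -0.2 toolx [-0.005  0.005 -1.   ] F track [-9.13 -1.31  8.03] tq [ 1.91  0.56 -0.19] gap 61.9
```

Call:
drive_tool --series '[[-0.41,[-0.3,0,0.7],0],[-0.41,[0,0,0.7],0],[-0.41,[0,0,0],0]]'

```text
time_s: 15.6
ee_pos: [0.5996, -0.14, 0.0599]
eef_rot: [0.436, 0.56, -0.436, 0.554]
contact_force: [-3.8, 12.2, 7.7]
finger_gap: 0.707
```

Run:
```python
from h import *
st()
s=cam("side"); w=cam("wrist")
o=np.zeros((600,800,3),np.uint8); o[:,:400]=cv2.resize(s[0][110:200,230:290],(400,600),interpolation=2)
o[:,400:]=cv2.resize(w[0][234:384,150:250],(400,600),interpolation=2)
cv2.imwrite("pics/m7.png",o[:,:,::-1])
```

```text
t 15.6 track xy [ 0.5 23.8] tipz 45.9 yaw err deg -0.23 toolx [-0.006  0.006 -1.   ] F track [-12.79  -0.78   7.66] tq [ 2.42  0.61 -0.26] gap 62.2
```

View pics/m7.png

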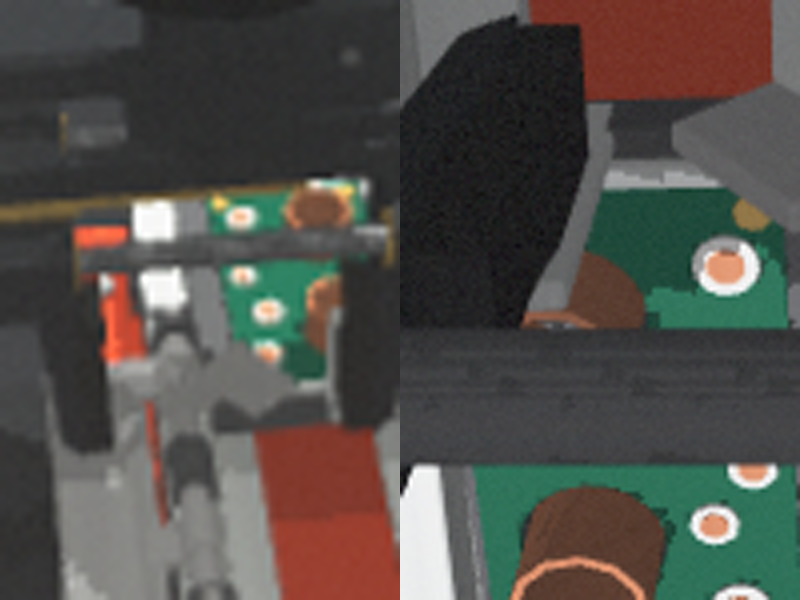

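Run:
```python
from h import *
s=cam("side"); w=cam("wrist")
f=lambda *p:np.float64(p)*.15+[230,110]-.4
print("side rear top edge z38",(trk(cast(f((325,390),),s,.038))-[29.5,0]).round(1),"bottom z30",(trk(cast(f((300,430),),s,.030))-[29.5,0]).round(1))
g=lambda *p:(np.float64(p)-[400,0])*.25+[150,234]-.4
print("wrist rear top/bottom",(trk(cast(g((630,135),),w,.038))-[29.5,0]).round(1),(trk(cast(g((680,100),),w,.030))-[29.5,0]).round(1))
print("orange floor/rail upstream check skip")
```

```text
side rear top edge z38 [[17.7 -6.7]] bottom z30 [[10.9  1. ]]
wrist rear top/bottom [[11.9 -3.7]] [[11.2  2. ]]
orange floor/rail upstream check skip
```

Call:
drive_tool --series '[[-0.41,[0,0,-2],0],[-0.41,[0,0,-2],0],[-0.41,[0,0,-2],0],[-0.41,[0,0,-3],0],[-0.41,[0,0,-2],0],[-0.41,[-3,0,0],0],[-0.41,[-4,0,0],0],[-0.41,[-4,0,0],0]]'

```text
time_s: 16.8
ee_pos: [0.5985, -0.1334, 0.0718]
eef_rot: [0.436, 0.557, -0.436, 0.556]
contact_force: [-1.5, -1.6, 2.3]
finger_gap: 0.707
```

Call:
drive_tool --series '[[-0.41,[-4,0,0],0],[-0.41,[-4,0,0],0],[-0.41,[-4,0,0],0],[-0.41,[-5,0,0],0],[-0.41,[-10,0,0],0],[-0.41,[-20,0,0],0],[-0.41,[-30,0,0],0],[-0.41,[-40,0,0],0]]'

```text
time_s: 17.8
ee_pos: [0.5991, -0.1337, 0.1906]
eef_rot: [0.436, 0.557, -0.436, 0.556]
contact_force: [0.9, 0.4, 1.2]
finger_gap: 0.702
```

Call:
drive_tool --series '[[-0.41,[-40,0,-20],0],[-0.41,[-20,0,-40],0],[-0.41,[0,0,-50],0],[-0.41,[0,0,-50],0],[-0.41,[0,0,-50],0],[-0.41,[0,0,-50],0],[-0.41,[0,0,-50],0],[-0.41,[0,0,0],0]]'

```text
time_s: 18.8
ee_pos: [0.5242, 0.1722, 0.25]
eef_rot: [0.435, 0.559, -0.433, 0.558]
contact_force: [0.6, 0.0, 0.1]
finger_gap: 0.709
```

Run:
```python
from h import *
st()
c=cam("top"); s=cam("side")
o=np.zeros((600,800,3),np.uint8); o[:260,:]=cv2.resize(c[0][150:265,185:370],(800,520),interpolation=2)[:260] if 0 else 0
o[:,:330]=cv2.resize(s[0][110:280,225:318],(330,600),interpolation=2)
o[:300,330:]=cv2.resize(c[0][150:250,230:380],(470,300),interpolation=2); o[300:,330:]=cv2.resize(c[0][90:320,180:420],(470,300),interpolation=2)
cv2.imwrite("pics/m8.png",o[:,:,::-1])
p=c[0]; hsv=cv2.cvtColor(p,cv2.COLOR_RGB2HSV); H,S=hsv[...,0],hsv[...,1]
m=(H>60)&(H<90)&(S>80); m[:160]=0;m[265:]=0;m[:,:185]=0;m[:,370:]=0
y,x=np.nonzero(m); W=cast(np.c_[x,y],c,.0396)[:,:2]; rc=cv2.minAreaRect((W*1000).astype(np.float32)); print(rc,trk(np.r_[rc[0]]/1000)-[29.5,0])
```

```text
t 18.8 track xy [-320.7   24.2] tipz 236.0 yaw err deg -0.59 toolx [ 0.     0.003 -1.   ] F track [0.12 0.55 0.15] tq [-0.08  0.05 -0.02] gap 62.4
((586.384521484375, -206.19505310058594), (45.46001052856445, 82.40914154052734), 15.918647766113281) [[61.66983587 -4.66235428]]
```

View pics/m8.png

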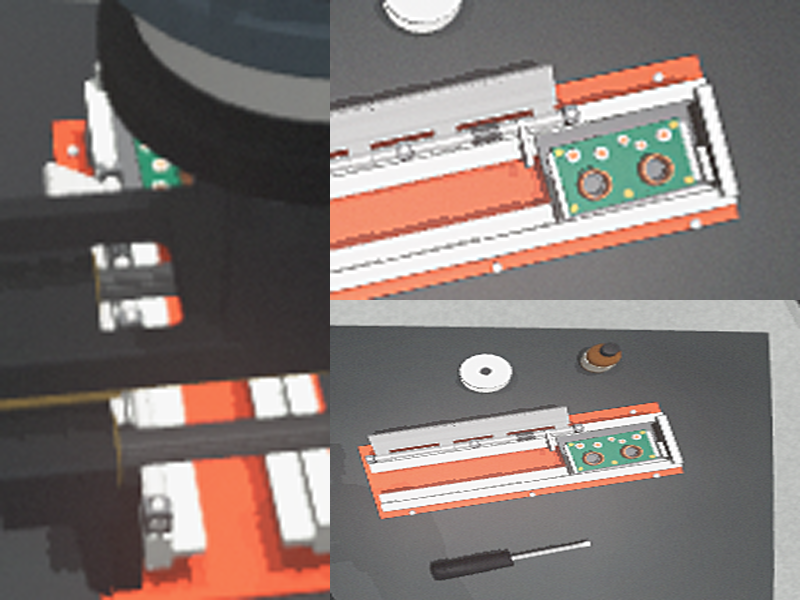

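```bash
python3 -c "
from station import r
print(r.hand_in())"
```

```text
the job is handed in; nothing more can be done
None
```

The carrier is home against the end stop, the gate has closed behind it, and I handed the job in at about 19 s.

One finger held the thumb plate down at about the hard stop. The other finger of the same open gripper pushed the rear plate about 153 mm at up to 24 mm/s. Once the carrier was home I backed off about 7 mm, lifted slowly so the gate closed, and moved the arm clear.

**Carrier home:** It stopped moving under a further small push, where the force rose from about 6 N to 12.8 N. The top picture puts the board centre at track x = 61.7 mm, against 62 mm for fully home.

**Gate and collars:** In the last top picture the gate is shut behind the carrier and both collars are seated. The leaf stood above the carrier in the pictures taken while it passed.

**Bystanders:** The spool, bottle and screwdriver look unmoved by eye.

**Checks that disagreed:**
- The finger position at the stop put the rear end at about +9.5 mm instead of +12. The wrist view gave 11 to 12 mm, so I took the difference as calibration error.
- One side-view edge reading gave 17.7 mm, which I took as a poor pixel pick.
- The board's fitted outline in the last picture is turned about 2° from the track, which is within the channel's play.

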